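# Close the stone carrier with its inner lid and lift the cap off

### The arm

A 6-joint arm with a two-finger parallel gripper is mounted at the origin on a cart in front of the work surface, level with it; the furniture and walls round the work are solid. World frame = base frame: x ahead of the robot, y to its left, z up, the work surface at z = 0. Lengths are in mm, angles in rad, forces in N, time in s.
With the tool pointing down it reaches from about 250 to 775 mm from the base axis. Payload 8.9 kg.
Tool frame: the origin (TCP) lies midway between the tips of the shut fingers; the grasp point (between the pads) lies 19 mm behind it; z points along the fingers, y is the line along which they close (so a half turn about z gives the same grasp; the last joint's range is limited). The gripper opens to 85 mm and grips with 20 to 120 N. Pads are 22 mm wide; open, the fingers measure 114 mm over their backs; the gripper's body (76 mm by 85 mm) begins 54 mm behind the grasp point. The pads swing forward as they close: fully open they stand 13 mm farther back than shut.
Start: joints at [-1.356, 0.291, -0.153, 1.127, 0, 1.431], TCP at [181.896, -492.481, 231.305] pointing down, gripper open.
Joint ranges: [-2.52, 2.52], [-0.91, 1.74], [-1.3, 1.37], [-1.96, 2.02], [-1.52, 1.47], [-3.14, 3.14]. Speed limits (rad/s): [2.22, 2.22, 2.79, 3.14, 3.14, 3.14].

### API

Orientations are given as a rotation vector (axis times angle).
In Python, from station import r gives the robot as it stands. The module is installed in compiled form; this text tells all that it offers.
- The arm moves only by the tool drive_tool, never from a script. Its argument "rows" is a list of rows, each an object with "delta_pos": the shift along the tool's x, y, z in cm, a list of three; "spin": the turn about the tool's z in rad. A call has exactly 8 rows; each row shifts and turns the commanded pose from where the row before left it, along the tool's axes as they then stand; what a row does not reach is not made up. A row lasts 1/8 s, in which the tool goes at most 62.5 mm and 10.7 degrees, less where a joint would pass 70% of its speed; a pose out of reach is approached as far as the arm can. A call is refused whole if a number of a shift passes 6.25 or a number of a turn 0.188, either way. A call with a gripper value outside its range is refused whole. "grip" is the opening, from 0 (shut) to 1 (fully open), set as the call begins (left out, the last holds). The fingers move at their own pace and stop on an object; the grip force is fixed at half the most. Time passes only in rows, so rows that do not move let the fingers close, or fill a call up. It gives the time, the measured TCP pose, the force, the opening and the grip force at its end, in the units of the state.
- r.read_state(): the state, without advancing time (a new reading comes with each control period).
- r.read_camera(name): name is "scene" or "top" or "wrist"; returns a dict with "pixels" (384x512x3 uint8, red, green, blue), "K" (3x3 intrinsics, pixels), "k1" (the pictures are not rectified: a ray, as slopes to the right and down, at radius r is drawn at 1 + k1 r^2 times it, then the intrinsics apply), "pose" (4x4, takes a point from camera to world coordinates). Camera axes: x right, y down, z forward; pixel columns grow to the right and rows downward; lengths in mm; the calibration is good to about 2 mm. A picture is of the moment at which its call begins. There is no depth.
- r.sign_off(): hands the job in; it is judged then, once.
The state is a dict: "clock": time; "q": joint angles; "qvel": joint speeds; "tau": joint torques, N m; "tool_pos": TCP position; "ee_rot": TCP orientation; "force": force on the tool from outside, world axes, zero at the start; "torque": the same for the moment, N m; "finger_gap": opening from 0.0 (shut) to 1.0 (fully open); "grip_force": force on a finger pad.
Only numpy, scipy, OpenCV 4.12 (cv2) and the standard library are available. Lean on these libraries where they do the work, as an engineer would, in place of code of your own. Each camera call takes 0.05 s, during which the arm holds its last target. There are 200 camera calls.

### The job

Lay the two loose oval stones in the two empty wells of the round carrier, one in each, flat back down. Then take the cap (the inner lid is latched inside it) by its bar, set it right down over the carrier with the bar in line with two opposite pins so that the inner lid seats on them, turn the cap an eighth of a turn to unlatch it and lift it off alone, leaving the inner lid seated and the stones in their wells. Finish still holding the cap level, its lower edge at least 10 cm above the bench; do not tip the lids on the way and leave the other things on the bench where they are.

Things in the scene. Friction and masses are not known exactly. Their poses are not given: they have to be found in the camera images.
- carrier: stone carrier, turned steel, fixed to the bench: round foot 124 mm across, 5 mm high, on it a drum 92 mm across whose flat top (deck) is 14 mm above the bench, with four round wells 34 mm across and 7 mm deep sunk in it and four upright pins between them. Origin: centre of the underside; z up. Wells and pins repeat every quarter turn
- pin (a point): middle of the round head (top 21.5 mm above the bench) of one of the carrier's four pins: 6 mm thick, 7.5 mm above the deck, 43 mm from the centre, on the carrier's +x axis; the others stand on its +y, -x and -y axes
- well_a (a point): centre of the floor (7 mm above the bench) of well a of the carrier, 27 mm from its centre, on the carrier's +x+y diagonal; it already holds a stone
- well_b (a point): centre of the floor (7 mm above the bench) of well b of the carrier, 27 mm from its centre, on the carrier's -x+y diagonal; it is empty at the start
- well_c (a point): centre of the floor (7 mm above the bench) of well c of the carrier, 27 mm from its centre, on the carrier's -x-y diagonal; it already holds a stone
- well_d (a point): centre of the floor (7 mm above the bench) of well d of the carrier, 27 mm from its centre, on the carrier's +x-y diagonal; it is empty at the start
- stone_1: loose oval enamel stone lying on its flat back on the bench, domed top: 19 mm (x, the way to grasp it) by 23 mm (y), 6 mm high, 12 g. Its sides are widest 1 to 2 mm above the bench and slope in above that: take it low, fingertips within 1.5 mm of the bench. Origin: centre of the flat back
- stone_2: second loose oval stone, lying likewise, same size and shape as stone_1: 19 mm (x) by 23 mm (y), 6 mm high, 12 g. Origin: centre of the flat back
- stone_3: oval stone that lies in well a already, 19 by 26 by 6 mm
- stone_4: oval stone that lies in well c already, 19 by 25 by 6 mm
- cap: the outer lid: hollow aluminium cap standing on the bench, about 0.26 kg, skirt 115 mm across outside, 109 inside, 24 mm high, a bar grip on top. Origin: centre of the skirt's lower edge; x along the bar, z up. Right down on the carrier, the skirt stands on the carrier's foot, origin 5 mm above the bench. The cap repeats every quarter turn but for its bar
- cap_bar (a point): middle of the cap's bar grip, 37 mm above the cap's origin: 56 mm long (cap x), 14 mm thick (cap y, the way to grasp it), reaching from the cap's top (24 mm above its origin) to 50 mm
- cap_pocket (a point): one of four bayonet ledges inside the skirt's foot, on the cap's diagonals: 4 mm high, opposite ones 97 mm apart, with a 13 mm pocket between 2.5 mm lips for a lug of the inner lid. With the cap right down, the lid seated on the deck has come 5 mm up out of the pockets and the cap turns freely either way; turned 20 to 70 degrees, the lugs clear the ledges and it lifts off alone
- inner_lid: perforated steel disc hidden inside the cap, hanging by its lugs in the pockets, 4 mm above the skirt's edge, axes along the cap's (1.5 mm of play): 92 mm across, 4 mm thick, 80 g, low button in the middle, four lugs 10 mm wide on the diagonals, reaching 104 mm across. Origin: centre of the underside, z up; 14 mm above the bench when seated
- lid_notch (a point): one of the inner lid's four edge notches, 10 mm wide, on its x and y axes, that fit over the carrier's pins: it seats only with the cap's bar in line with two opposite pins (any quarter turn), some 2 mm and 2 degrees free; the round pin heads help it home
- tweezers: bystander: steel tweezers, 13 by 134 by 9 mm, lying on the bench
- wax_ring: bystander: turned wax ring, 30 mm across, 10 mm high
- wax_block: bystander: block of carving wax, 50 by 90 by 24 mm
- orange_jar: bystander: jar with black screw cap, 46 mm across, 62 mm high
- pale_jar: bystander: jar with white screw cap, 52 mm across, 48 mm high
- hammer: bystander: hammer, 76 by 214 by 25 mm, lying on the bench

How it is judged:
By the outcome, as a careful person would: the job done as asked, in the order asked, and still so for the second after the job is handed in, while the arm keeps its last pose, push and grip.
It also fails if it takes over 69 s, if anything falls off the work surface, if the arm or the gripper's body presses on something with over 40 N, if the wrist force passes 120 N, or if a joint passes its speed limit or range.

## Working session

There is one attempt and no reset: what is moved stays moved. The work goes in short steps, Python scripts to look and compute and a tool call to move; the robot and the scene stay as the last step left them, time stands still between calls to the robot, and variables do not carry over. Pictures are saved under pics/ and viewed, at most 10 in all, crops included, and the job is handed in when it is done.

Besides the shell and the picture viewer there is one more tool, called after "Call:" in YAML: its name, and indented under it one key for each argument. drive_tool: Moves the arm, as the interface text tells. Its arguments: {"type":"object","properties":{"rows":{"type":"array","items":{"type":"object","properties":{"delta_pos":{"type":"array","items":{"type":"number"}},"spin":{"type":"number"}}}},"grip":{"type":"number"}},"required":["rows"]}

```bash
mkdir -p pics
cat > h.py <<'E'
import numpy as np, cv2
from station import r
from scipy.spatial.transform import Rotation as R
def cam(n,save=None):
    c=r.read_camera(n)
    if save: cv2.imwrite('pics/'+save,c['pixels'][:,:,::-1])
    return c
def ray(c,uv):
    K=np.array(c['K']);k1=c['k1'];d=np.array([(uv[0]-K[0,2])/K[0,0],(uv[1]-K[1,2])/K[1,1]])
    s=d.copy()
    for _ in range(20): s=d/(1+k1*(s@s))
    T=np.array(c['pose']);return T[:3,3],T[:3,:3]@np.array([s[0],s[1],1])
def onz(c,uv,z):
    o,d=ray(c,uv);return o+d*(z-o[2])/d[2]
def proj(c,p):
    T=np.array(c['pose']);q=T[:3,:3].T@(np.array(p)-T[:3,3]);s=q[:2]/q[2];s=s*(1+c['k1']*(s@s));K=np.array(c['K']);return s*[K[0,0],K[1,1]]+K[:2,2]
E
python3 - <<'E'
from h import *
a=cam('top','top0.png');b=cam('scene','scene0.png')
for c in(a,b):print(np.round(c['K'],1).tolist(),c['k1'],np.round(c['pose'],3).tolist())
print(r.read_state())
E
```

```text
[[363.3, 0.0, 253.1], [0.0, 363.3, 191.9], [0.0, 0.0, 1.0]] -0.059188358462970006 [[0.003, -0.998, 0.058, 448.106], [-1.0, -0.003, 0.007, 130.549], [-0.006, -0.058, -0.998, 1367.996], [0.0, 0.0, 0.0, 1.0]]
[[416.0, 0.0, 259.0], [0.0, 416.0, 194.0], [0.0, 0.0, 1.0]] 0.022954204309115656 [[-0.72, -0.525, 0.454, -32.699], [-0.694, 0.535, -0.483, 696.315], [0.01, -0.663, -0.749, 934.937], [0.0, 0.0, 0.0, 1.0]]
{'clock': 0.1, 'q': array([-1.35629305e+00,  2.91213903e-01, -1.54019207e-01,  1.12672380e+00,
        4.85546165e-06,  1.43148939e+00]), 'qvel': array([-0.00062122, -0.00140695,  0.00308149, -0.00054559, -0.00059189,
       -0.0002075 ]), 'tau': array([ 1.67311191e-03, -5.37976956e+01,  3.31919217e+01,  9.25153436e-03,
       -1.80103034e-04, -2.56848068e-05]), 'tool_pos': array([ 181.81782454, -492.09976755,  230.80676964]), 'ee_rot': array([-3.09142015e+00, -5.52665372e-01,  6.08828684e-05]), 'force': array([0.27506266, 0.80111303, 0.24939735]), 'torque': array([-0.00241757, -0.03064316,  0.00783352]), 'grip_force': 0.0, 'finger_gap': 1.0000082698135369}
```

View pics/top0.png

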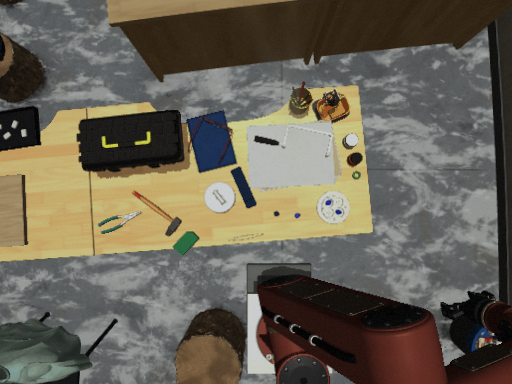

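View pics/scene0.png

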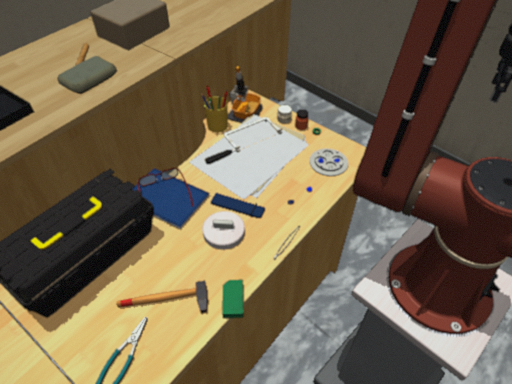

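The top view shows the carrier at about (332,207), the cap at (219,197) and the loose stones at (277,213) and (297,215). The tweezers are at about (245,237). The scene view agrees: carrier (328,161), cap (223,230), stones (291,202) and (309,189).

Run:
```python
from h import *
a=cam('top');b=cam('scene')
for n,u,v,z in [('carrier',(332.5,207),(328,161),10),('cap',(219.5,197.5),(223,228),30),('s1',(277,213.5),(291,202),3),('s2',(297,215.5),(309,189),3)]:
    print(n,np.round(onz(a,u,z)),np.round(onz(b,v,z)))
w=cam('wrist');s=r.read_state()
print(np.round(w['K'],1).tolist(),w['k1'])
T=np.eye(4);T[:3,:3]=R.from_rotvec(s['ee_rot']).as_matrix();T[:3,3]=s['tool_pos']
print(np.round(np.linalg.inv(T)@np.array(w['pose']),3),np.round(T,3))
```

```text
carrier [ 471. -158.   10.] [ 468. -156.   10.]
cap [505. 263.  30.] [500. 270.  30.]
s1 [446.  50.   3.] [443.  52.   3.]
s2 [439. -25.   3.] [438. -25.   3.]
[[300.1, 0.0, 253.8], [0.0, 300.1, 188.1], [0.0, 0.0, 1.0]] -0.020586670294358216
[[ 1.00000e-03 -9.54000e-01 -2.98000e-01  7.58560e+01]
 [ 1.00000e+00  1.00000e-03  0.00000e+00 -5.84000e-01]
 [ 0.00000e+00 -2.98000e-01  9.54000e-01 -1.42515e+02]
 [ 0.00000e+00  0.00000e+00  0.00000e+00  1.00000e+00]] [[ 9.38000e-01  3.46000e-01 -0.00000e+00  1.81862e+02]
 [ 3.46000e-01 -9.38000e-01  1.00000e-03 -4.92270e+02]
 [ 0.00000e+00 -1.00000e-03 -1.00000e+00  2.31022e+02]
 [ 0.00000e+00  0.00000e+00  0.00000e+00  1.00000e+00]]
```

Call:
drive_tool:
  rows:
    - {"delta_pos": [3.65,-4.4,0],"spin": 0.044}
    - {"delta_pos": [3.65,-4.4,0],"spin": 0.044}
    - {"delta_pos": [3.65,-4.4,0],"spin": 0.044}
    - {"delta_pos": [3.65,-4.4,0],"spin": 0.044}
    - {"delta_pos": [3.65,-4.4,0],"spin": 0.044}
    - {"delta_pos": [3.65,-4.4,0],"spin": 0.044}
    - {"delta_pos": [3.65,-4.4,0],"spin": 0.044}
    - {"delta_pos": [3.65,-4.4,0],"spin": 0.044}

```text
clock: 1.25
tool_pos: [398.0, -89.9, 231.6]
ee_rot: [3.141, 0.0, 0.001]
force: [1.2, -1.3, 0.5]
finger_gap: 0.999
grip_force: 0.0
```

Run:
```python
from h import *
c=cam('wrist','w1.png');np.savez('w1',**c)
s=r.read_state();print(s['tool_pos'],s['ee_rot'],s['q'],s['clock'])
```

```text
[401.06995625 -84.99900205 231.58134949] [-3.13923316e+00 -2.66254430e-03 -4.75740574e-03] [-0.39028245  0.06896047 -0.42884385  1.07108769  0.00333242  2.74961708] 1.3
```

View pics/w1.png

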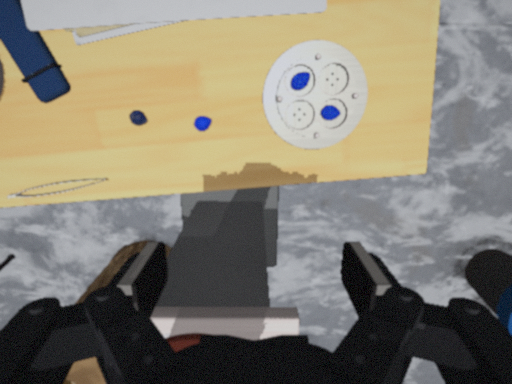

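The wrist view shows the carrier at about (315,95) with empty wells at (333,77) and (300,115). Seated stones are at (301,81) and (331,113), pins near (318,57), (354,96) and (316,135), and loose stones at (138,117) and (203,123).

```bash
cat >> h.py <<'E'
def blobs(c,lo=80,hi=2500):
    hsv=cv2.cvtColor(c['pixels'],cv2.COLOR_RGB2HSV)
    m=((hsv[:,:,0]>108)&(hsv[:,:,0]<132)&(hsv[:,:,1]>130)).astype(np.uint8)
    m=cv2.morphologyEx(m,cv2.MORPH_CLOSE,np.ones((3,3)))
    cs=cv2.findContours(m,0,1)[0]
    return [k for k in cs if lo<cv2.contourArea(k)<hi]
def stone(c,k,z=1.5):
    P=np.array([onz(c,p,z)[:2] for p in k[:,0].astype(float)],np.float32)
    e=cv2.fitEllipse(P);return np.array(e[0]),e[1],e[2]   # angle: of first axis (minor) from world x
E
python3 - <<'E'
from h import *
c=cam('wrist')
for k in blobs(c,60):
    if cv2.contourArea(k)<600: print(cv2.boundingRect(k),[np.round(x,1) for x in stone(c,k)])
# carrier outline
hsv=cv2.cvtColor(c['pixels'],cv2.COLOR_RGB2HSV)
m=((hsv[:,:,1]<60)&(hsv[:,:,2]>120)).astype(np.uint8)
for k in cv2.findContours(m,0,1)[0]:
    if 5000<cv2.contourArea(k)<12000:
        x=cv2.boundingRect(k);print(x)
        P=np.array([onz(c,p,5)[:2] for p in cv2.convexHull(k)[:,0].astype(float)],np.float32);print(cv2.fitEllipse(P))
for p in[(318,57),(354,96),(316,135)]:print(onz(c,p,21))
cv2.imwrite('pics/w2.png',cv2.resize(c['pixels'][30:160,110:380,::-1],None,fx=2.9,fy=2.9,interpolation=2))
E
```

```text
(500, 294, 12, 30) [array([ 170.5, -467.4]), array([17. , 51.8]), np.float64(104.2)]
(200, 120, 15, 13) [array([440.6, -26.6]), array([14.8, 17.9]), np.float64(18.0)]
(326, 109, 18, 14) [array([ 453.4, -181.4]), array([14.8, 20.2]), np.float64(178.4)]
(296, 76, 18, 17) [array([ 489.8, -143.7]), array([14.8, 22. ]), np.float64(38.1)]
(267, 43, 105, 110)
((471.4609680175781, -161.3802490234375), (124.36456298828125, 124.58454895019531), 149.53379821777344)
(26, 0, 307, 49)
((567.1376342773438, 2.645231246948242), (92.4090576171875, 345.4372863769531), 1.5605957508087158)
[ 516.83797862 -153.89792892   21.        ]
[ 476.27329997 -197.1896764    21.        ]
[ 432.27397936 -156.92446155   21.        ]
```

View pics/w2.png

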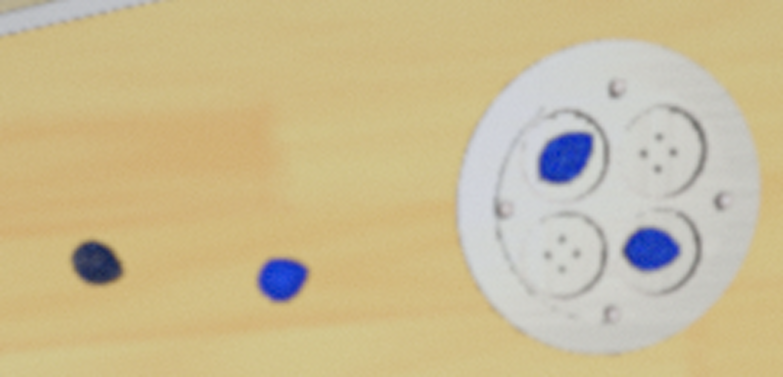

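The crop shows four pins near crop positions (617,88), (722,200), (612,315) and (504,209), and empty wells at the far right (662,150) and near left (565,255). The bright stone is at (283,280) and the dark one at (97,262). Next I go close to the stones.

Call:
drive_tool:
  rows:
    - {"delta_pos": [0.2,-1.6,2.0]}
    - {"delta_pos": [0.2,-1.6,2.0]}
    - {"delta_pos": [0.2,-1.6,2.0]}
    - {"delta_pos": [0.2,-1.6,2.0]}
    - {"delta_pos": [0.2,-1.6,2.0]}
    - {"delta_pos": [0.2,-1.6,2.0]}
    - {"delta_pos": [0,0,0]}
    - {"delta_pos": [0,0,0]}
  grip: 0.4

```text
schema error: expected keys delta_pos, spin
```

Run:
```python
from h import *
z=dict(np.load('w1.npz'))  # carrier view taken while settling; pins as check
for p in [(322.8,60.3),(358.6,99.3),(320.6,138.6),(284,102.4)]: print(onz(z,p,21))
c=cam('wrist');np.savez('w3',**c)
s=r.read_state();print(s['tool_pos'],s['ee_rot'],s['q'],s['clock'],s['finger_gap'])
px=c['pixels'].astype(int)
m=((px[:,:,2]>px[:,:,0]+10)).astype(np.uint8)
m[240:]=0
m=cv2.morphologyEx(m,cv2.MORPH_OPEN,np.ones((3,3)))
for k in cv2.findContours(m,0,1)[0]:
    if 100<cv2.contourArea(k)<2500: print(cv2.boundingRect(k),[np.round(x,1) for x in stone(c,k)])
cv2.imwrite('pics/w3.png',cv2.resize(c['pixels'][60:320,120:420,::-1],None,fx=2.3,fy=2.3,interpolation=2))
```

```text
[ 509.87086913 -164.97807609   21.        ]
[ 469.01628768 -208.39781787   21.        ]
[ 424.42763984 -168.1369618    21.        ]
[ 465.27719454 -123.86826892   21.        ]
[398.04651974 -89.3666748  231.21740488] [-3.14135205e+00 -1.12406526e-02  1.19792604e-05] [-4.00673267e-01  6.73193108e-02 -4.31624207e-01  1.07194655e+00
  1.99715874e-04  2.73376284e+00] 1.4 0.9982059785782866
(197, 117, 17, 15) [array([440.5, -26.5]), array([16.4, 19.9]), np.float64(19.0)]
(134, 112, 14, 13) [array([447.1,  51.6]), array([14. , 16.6]), np.float64(152.5)]
(323, 107, 20, 16) [array([ 453.2, -181.5]), array([17.6, 22.9]), np.float64(176.3)]
(293, 73, 20, 19) [array([ 489.7, -143.3]), array([18.4, 25.1]), np.float64(37.4)]
```

View pics/w3.png

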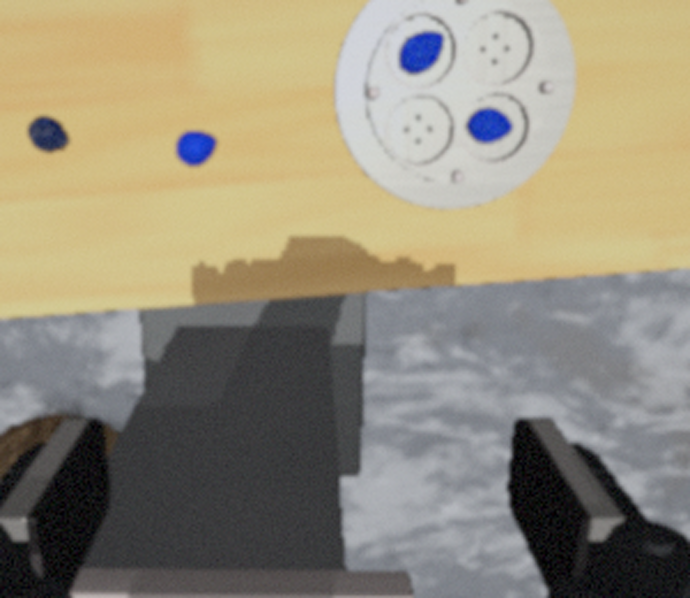

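The move was refused because "spin" was missing. The picture is still from the old pose, with the stones at crop (196,147) and (48,134).

Call:
drive_tool:
  rows:
    - {"delta_pos": [0.3,-1.7,2.0],"spin": 0}
    - {"delta_pos": [0.3,-1.7,2.0],"spin": 0}
    - {"delta_pos": [0.3,-1.7,2.0],"spin": 0}
    - {"delta_pos": [0.3,-1.7,2.0],"spin": 0}
    - {"delta_pos": [0.3,-1.7,2.0],"spin": 0}
    - {"delta_pos": [0.3,-1.7,2.0],"spin": 0}
    - {"delta_pos": [0,0,0],"spin": 0}
    - {"delta_pos": [0,0,0],"spin": 0}
  grip: 0.4

```text
clock: 2.4
tool_pos: [415.0, 9.4, 111.9]
ee_rot: [3.141, 0.002, 0.0]
force: [0.2, 1.7, 0.4]
finger_gap: 0.398
grip_force: 0.0
```

```bash
cat >> h.py <<'E'
def dark(c,rmax=240):
    px=c['pixels'].astype(int)
    m=((px[:,:,2]>px[:,:,0]+10)).astype(np.uint8); m[rmax:]=0
    m=cv2.morphologyEx(m,cv2.MORPH_OPEN,np.ones((3,3)))
    return [k for k in cv2.findContours(m,0,1)[0] if 100<cv2.contourArea(k)<3000]
def st():
    s=r.read_state();x=R.from_rotvec(s['ee_rot']).as_matrix()[:,0]
    print(round(s['clock'],2),'pos',np.round(s['tool_pos'],1),'yawx',round(np.degrees(np.arctan2(x[1],x[0])),2),'F',np.round(s['force'],1),'gap',round(s['finger_gap'],3),'gf',round(s['grip_force'],1),'q6',round(s['q'][5],2));return s
E
python3 - <<'E'
from h import *
c=cam('wrist');np.savez('w3',**c)
st()
for k in dark(c): print(cv2.boundingRect(k),[np.round(x,1) for x in stone(c,k)])
cv2.imwrite('pics/w4.png',cv2.resize(c['pixels'][80:340,120:420,::-1],None,fx=2.3,fy=2.3,interpolation=2))
E
```

```text
2.45 pos [415.3   9.4 112. ] yawx 0.04 F [-0.2  0.2  0.4] gap 0.399 gf 0.0 q6 2.99
(285, 146, 25, 21) [array([440.7, -26.6]), array([16.9, 20.5]), np.float64(21.0)]
(194, 139, 22, 19) [array([447.1,  51.6]), array([15.2, 18.1]), np.float64(162.5)]
(469, 132, 29, 22) [array([ 452.8, -185.5]), array([18.1, 24.3]), np.float64(176.1)]
(432, 85, 31, 27) [array([ 489.4, -147.1]), array([18.4, 25.6]), np.float64(35.5)]
(48, 75, 60, 51) [array([486. , 153.1]), array([34.1, 49.2]), np.float64(21.3)]
```

View pics/w4.png

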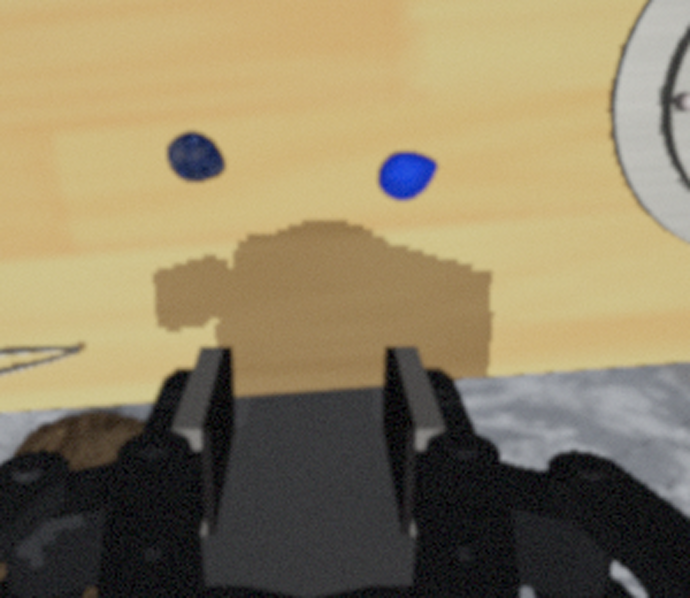

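The bright stone is at crop (405,175) with its point to the upper right. The dark one is at (195,157) with its point to the lower right. I take the bright one first, at tool yaw 111 degrees.

Call:
drive_tool:
  rows:
    - {"delta_pos": [2.54,3.6,0],"spin": 0}
    - {"delta_pos": [0,0,1],"spin": -0.187}
    - {"delta_pos": [0,0,1],"spin": -0.187}
    - {"delta_pos": [0,0,1],"spin": -0.187}
    - {"delta_pos": [0,0,1],"spin": -0.187}
    - {"delta_pos": [0,0,1],"spin": -0.187}
    - {"delta_pos": [0,0,1],"spin": -0.187}
    - {"delta_pos": [0,0,1],"spin": -0.187}

```text
clock: 3.45
tool_pos: [441.0, -26.5, 41.8]
ee_rot: [2.485, 1.921, 0.001]
force: [-0.0, 0.4, 0.1]
finger_gap: 0.397
grip_force: 0.0
```

Call:
drive_tool:
  rows:
    - {"delta_pos": [0,0,0.3],"spin": -0.16}
    - {"delta_pos": [0,0,0.3],"spin": -0.16}
    - {"delta_pos": [0,0,0.3],"spin": -0.16}
    - {"delta_pos": [0,0,0.3],"spin": -0.147}
    - {"delta_pos": [0,0,0],"spin": 0}
    - {"delta_pos": [0,0,0],"spin": 0}
    - {"delta_pos": [0,0,0],"spin": 0}
    - {"delta_pos": [0,0,0],"spin": 0}

```text
clock: 4.45
tool_pos: [440.5, -25.6, 29.4]
ee_rot: [1.78, 2.589, 0.0]
force: [-0.8, 0.4, 0.1]
finger_gap: 0.402
grip_force: 0.0
```

```bash
cat >> h.py <<'E'
def go(x,y,yaw=None):
    s=st();X=R.from_rotvec(s['ee_rot']).as_matrix();d=np.array([x,y,s['tool_pos'][2]])-s['tool_pos']
    print('delta tool cm',np.round((X.T@d)[:2]/10,2))
    if yaw is not None: print('spin',round(-((np.radians(yaw)-np.arctan2(X[1,0],X[0,0])+np.pi)%(2*np.pi)-np.pi),3))
E
python3 - <<'E'
from h import *
go(440.7,-26.6,111)
c=cam('wrist')
for k in dark(c,384): print(cv2.boundingRect(k),[np.round(x,1) for x in stone(c,k)])
E
```

```text
4.45 pos [440.5 -25.6  29.4] yawx 110.98 F [-0.8  0.4  0.1] gap 0.402 gf 0.0 q6 0.98
delta tool cm [-0.1  -0.02]
spin -0.0
(240, 210, 29, 33) [array([440.8, -26.6]), array([17., 21.]), np.float64(21.3)]
(301, 91, 32, 34) [array([447.2,  51.8]), array([16.4, 19.5]), np.float64(161.7)]
```

Call:
drive_tool:
  rows:
    - {"delta_pos": [-0.1,0,0.7],"spin": 0}
    - {"delta_pos": [0,0,0.7],"spin": 0}
    - {"delta_pos": [0,0,0.7],"spin": 0}
    - {"delta_pos": [0,0,0.4],"spin": 0}
    - {"delta_pos": [0,0,0.2],"spin": 0}
    - {"delta_pos": [0,0,0.1],"spin": 0}
    - {"delta_pos": [0,0,0],"spin": 0}
    - {"delta_pos": [0,0,0],"spin": 0}
  grip: 0.33

```text
clock: 5.5
tool_pos: [440.9, -26.5, 1.4]
ee_rot: [1.779, 2.589, 0.0]
force: [0.1, -0.0, -0.7]
finger_gap: 0.326
grip_force: 0.0
```

Call:
drive_tool:
  rows:
    - {"delta_pos": [0,0,0.1],"spin": 0}
    - {"delta_pos": [0,0,0],"spin": 0}
    - {"delta_pos": [0,0,0.1],"spin": 0}
    - {"delta_pos": [0,0,0],"spin": 0}
    - {"delta_pos": [0,0,0.05],"spin": 0}
    - {"delta_pos": [0,0,0],"spin": 0}
    - {"delta_pos": [0,0,0],"spin": 0}
    - {"delta_pos": [0,0,0],"spin": 0}

```text
clock: 6.5
tool_pos: [440.9, -26.4, -0.4]
ee_rot: [1.778, 2.589, 0.0]
force: [-4.3, 0.8, 18.6]
finger_gap: 0.331
grip_force: 9.6
```

Call:
drive_tool:
  rows:
    - {"delta_pos": [0,0,-0.1],"spin": 0}
    - {"delta_pos": [0,0,0],"spin": 0}
    - {"delta_pos": [0,0,0],"spin": 0}
    - {"delta_pos": [0,0,0],"spin": 0}
    - {"delta_pos": [0,0,0],"spin": 0}
    - {"delta_pos": [0,0,0],"spin": 0}
    - {"delta_pos": [0,0,0],"spin": 0}
    - {"delta_pos": [0,0,0],"spin": 0}
  grip: 0.05

```text
clock: 7.5
tool_pos: [441.4, -26.6, 0.5]
ee_rot: [1.778, 2.588, 0.0]
force: [-1.7, -0.8, 13.5]
finger_gap: 0.156
grip_force: 60.4
```

Call:
drive_tool:
  rows:
    - {"delta_pos": [0,0,-0.3],"spin": 0}
    - {"delta_pos": [0,0,-0.7],"spin": 0}
    - {"delta_pos": [0,0,-1],"spin": 0}
    - {"delta_pos": [0,0,-2],"spin": 0}
    - {"delta_pos": [0,0,-2],"spin": 0}
    - {"delta_pos": [0,0,-2],"spin": 0}
    - {"delta_pos": [0,0,-2],"spin": 0}
    - {"delta_pos": [0,0,0],"spin": 0}

```text
clock: 8.5
tool_pos: [441.9, -26.7, 101.4]
ee_rot: [1.777, 2.587, 0.002]
force: [-0.9, 0.5, -0.6]
finger_gap: 0.155
grip_force: 58.6
```

Run:
```python
from h import *
go(440,-120,111)
c=cam('wrist','w5.png')
```

```text
8.5 pos [441.9 -26.7 101.4] yawx 111.03 F [-0.9  0.5 -0.6] gap 0.155 gf 58.6 q6 0.98
delta tool cm [-8.64 -3.53]
spin 0.001
```

View pics/w5.png

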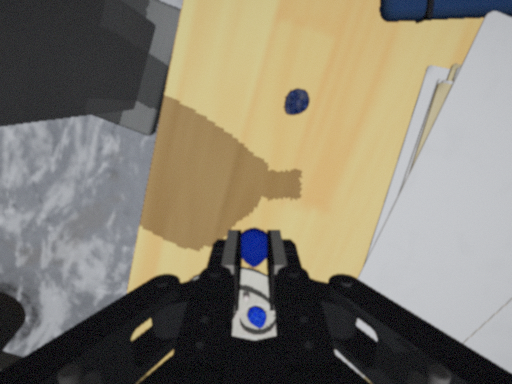

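The stone is held flat at (254,247), and the dark stone is undisturbed at (296,101). Next I look at the carrier from close by, turning to yaw 47 degrees so the jaws close along the wells' radial line.

Call:
drive_tool:
  rows:
    - {"delta_pos": [-3.5,-2.15,0],"spin": 0}
    - {"delta_pos": [-3.5,-2.15,0],"spin": 0}
    - {"delta_pos": [-3.5,-2.15,0],"spin": 0}
    - {"delta_pos": [-3.5,-2.15,0],"spin": 0}
    - {"delta_pos": [-3.5,-2.15,0],"spin": 0}
    - {"delta_pos": [0,0,0],"spin": 0.185}
    - {"delta_pos": [0,0,0],"spin": 0.185}
    - {"delta_pos": [0,0,0],"spin": 0.185}

```text
clock: 9.55
tool_pos: [402.6, -228.1, 98.9]
ee_rot: [-2.425, -1.994, 0.001]
force: [0.2, 0.8, 0.5]
finger_gap: 0.156
grip_force: 58.7
```

Call:
drive_tool:
  rows:
    - {"delta_pos": [0,0,0],"spin": 0.185}
    - {"delta_pos": [0,0,0],"spin": 0.185}
    - {"delta_pos": [0,0,0],"spin": 0.185}
    - {"delta_pos": [0,0,0],"spin": 0}
    - {"delta_pos": [0,0,0],"spin": 0}
    - {"delta_pos": [0,0,0],"spin": 0}
    - {"delta_pos": [0,0,0],"spin": 0}
    - {"delta_pos": [0,0,0],"spin": 0}

```text
clock: 10.55
tool_pos: [403.2, -228.3, 99.8]
ee_rot: [2.876, 1.264, 0.0]
force: [-0.9, -0.6, -0.1]
finger_gap: 0.155
grip_force: 58.7
```

Run:
```python
from h import *
st()
c=cam('wrist');np.savez('w6',**c)
hsv=cv2.cvtColor(c['pixels'],cv2.COLOR_RGB2HSV)
m=((hsv[:,:,1]<60)&(hsv[:,:,2]>120)).astype(np.uint8)
for k in cv2.findContours(m,0,1)[0]:
    if 8000<cv2.contourArea(k):
        P=np.array([onz(c,p,5)[:2] for p in cv2.convexHull(k)[:,0].astype(float)],np.float32);print(cv2.boundingRect(k),cv2.fitEllipse(P))
for p in [(471.5+43*np.cos(a),-161.4+43*np.sin(a),21.5) for a in np.radians(2.3+90*np.arange(4))]:print(proj(c,p))
# rectified top view at z=21.5: 4px/mm, x up, y left
g=np.mgrid[0:560,0:560];W=np.stack([541.5-g[0]/4,-91.4-g[1]/4],-1)
T=np.array(c['pose']);q=np.concatenate([W,np.full(W.shape[:2]+(1,),21.5)],-1)-T[:3,3];q=q@T[:3,:3];s=q[...,:2]/q[...,2:];s=s*(1+c['k1']*(s**2).sum(-1,keepdims=True));K=c['K']
im=cv2.remap(c['pixels'],(s[...,0]*K[0,0]+K[0,2]).astype(np.float32),(s[...,1]*K[1,1]+K[1,2]).astype(np.float32),1)
cv2.imwrite('pics/w6.png',im[:,:,::-1])
```

```text
10.55 pos [ 403.2 -228.3   99.8] yawx 47.46 F [-0.9 -0.6 -0.1] gap 0.155 gf 58.7 q6 1.64
(0, 172, 245, 197) ((239.63442993164062, -204.01910400390625), (107.3938980102539, 327.7322082519531), 85.70494079589844)
(302, 74, 210, 249) ((511.09503173828125, -365.83709716796875), (159.70457458496094, 340.7789306640625), 94.08882141113281)
(178, 0, 168, 151) ((471.2773132324219, -161.73269653320312), (123.75897979736328, 124.01943969726562), 83.99075317382812)
[308.81516221  16.02251354]
[216.39883586  15.53551372]
[219.02466477 110.4916654 ]
[304.09035354 110.87176906]
```

View pics/w6.png

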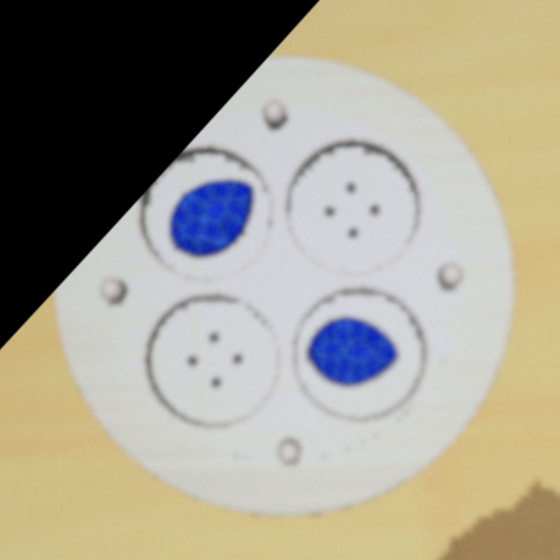

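The rectified view shows pins at (275,113), (451,274), (290,451) and (113,290). That puts the carrier at (471.1, -161.8) with yaw 2.6 degrees, and the empty wells at (491,-180) and (451.2,-143.6).

Call:
drive_tool:
  rows:
    - {"delta_pos": [2.4,0.8,1.0],"spin": 0}
    - {"delta_pos": [2.4,0.8,1.5],"spin": 0}
    - {"delta_pos": [2.4,0.8,1.5],"spin": 0}
    - {"delta_pos": [2.3,0.8,1.0],"spin": 0}
    - {"delta_pos": [0,0,1.2],"spin": 0}
    - {"delta_pos": [0,0,1.2],"spin": 0}
    - {"delta_pos": [0,0,0.6],"spin": 0}
    - {"delta_pos": [0,0,0],"spin": 0}

```text
clock: 11.6
tool_pos: [490.3, -180.2, 19.4]
ee_rot: [-2.876, -1.262, 0.001]
force: [0.2, 0.4, -0.0]
finger_gap: 0.155
grip_force: 58.7
```

Run:
```python
from h import *
go(491,-180,47.6)
```

```text
11.6 pos [ 490.3 -180.2   19.4] yawx 47.39 F [ 0.2  0.4 -0. ] gap 0.155 gf 58.7 q6 1.82
delta tool cm [0.06 0.04]
spin -0.004
```

Call:
drive_tool:
  rows:
    - {"delta_pos": [0.05,0.05,0.3],"spin": 0}
    - {"delta_pos": [0,0,0.15],"spin": 0}
    - {"delta_pos": [0,0,0],"spin": 0}
    - {"delta_pos": [0,0,0],"spin": 0}
    - {"delta_pos": [0,0,0],"spin": 0}
    - {"delta_pos": [0,0,0],"spin": 0}
    - {"delta_pos": [0,0,0],"spin": 0}
    - {"delta_pos": [0,0,0],"spin": 0}

```text
clock: 12.6
tool_pos: [491.8, -180.0, 15.3]
ee_rot: [2.876, 1.264, 0.0]
force: [-0.4, 0.5, -0.5]
finger_gap: 0.157
grip_force: 58.7
```

Call:
drive_tool:
  rows:
    - {"delta_pos": [0,0,0],"spin": 0}
    - {"delta_pos": [0,0,0],"spin": 0}
    - {"delta_pos": [0,0,0],"spin": 0}
    - {"delta_pos": [0,0,0],"spin": 0}
    - {"delta_pos": [0,0,-0.5],"spin": 0}
    - {"delta_pos": [0,0,-2],"spin": 0}
    - {"delta_pos": [0,0,-2.5],"spin": 0}
    - {"delta_pos": [0,0,-2.5],"spin": 0}
  grip: 0.38

```text
clock: 13.6
tool_pos: [491.7, -180.0, 91.4]
ee_rot: [2.876, 1.263, 0.0]
force: [0.5, -0.2, 0.4]
finger_gap: 0.379
grip_force: 0.0
```

Run:
```python
from h import *
go(447.2,51.7,72)
c=cam('wrist','w7.png')
```

```text
13.6 pos [ 491.7 -180.    91.4] yawx 47.43 F [ 0.5 -0.2  0.4] gap 0.379 gf 0.0 q6 1.82
delta tool cm [ 14.05 -18.96]
spin -0.429
```

View pics/w7.png

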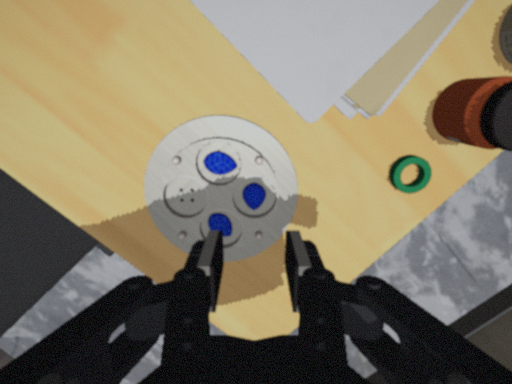

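The bright stone lies in its well at (255,195), blue dome up. Next is the dark stone.

Call:
drive_tool:
  rows:
    - {"delta_pos": [2.34,-3.16,0],"spin": 0}
    - {"delta_pos": [2.34,-3.16,0],"spin": 0}
    - {"delta_pos": [2.34,-3.16,0],"spin": 0}
    - {"delta_pos": [2.34,-3.16,0],"spin": 0}
    - {"delta_pos": [2.34,-3.16,0],"spin": 0}
    - {"delta_pos": [2.34,-3.16,0],"spin": 0}
    - {"delta_pos": [0,0,1.5],"spin": -0.187}
    - {"delta_pos": [0,0,1.5],"spin": -0.187}

```text
clock: 14.65
tool_pos: [447.3, 52.3, 60.3]
ee_rot: [2.584, 1.785, 0.001]
force: [-0.4, -0.3, -1.2]
finger_gap: 0.379
grip_force: 0.0
```

Call:
drive_tool:
  rows:
    - {"delta_pos": [0,0,1.5],"spin": -0.055}
    - {"delta_pos": [0,0,1.2],"spin": 0}
    - {"delta_pos": [0,0,0.5],"spin": 0}
    - {"delta_pos": [0,0,0],"spin": 0}
    - {"delta_pos": [0,0,0],"spin": 0}
    - {"delta_pos": [0,0,0],"spin": 0}
    - {"delta_pos": [0,0,0],"spin": 0}
    - {"delta_pos": [0,0,0],"spin": 0}
  grip: 0.35

```text
clock: 15.65
tool_pos: [447.2, 51.7, 28.4]
ee_rot: [2.541, 1.847, 0.0]
force: [-0.1, -0.9, -0.3]
finger_gap: 0.349
grip_force: 0.0
```

Run:
```python
from h import *
go(447.2,51.7,72)
c=cam('wrist')
for k in dark(c,384): print(cv2.boundingRect(k),[np.round(x,1) for x in stone(c,k)])
```

```text
15.65 pos [447.2  51.7  28.4] yawx 72.01 F [-0.1 -0.9 -0.3] gap 0.349 gf 0.0 q6 1.84
delta tool cm [ 0. -0.]
spin 0.0
(242, 210, 27, 30) [array([447.3,  51.6]), array([15.9, 19. ]), np.float64(158.6)]
(292, 0, 74, 40) [array([516.9, 150.2]), array([18.1, 35.3]), np.float64(75.3)]
```

Call:
drive_tool:
  rows:
    - {"delta_pos": [0,0,0.7],"spin": 0}
    - {"delta_pos": [0,0,0.7],"spin": 0}
    - {"delta_pos": [0,0,0.7],"spin": 0}
    - {"delta_pos": [0,0,0.4],"spin": 0}
    - {"delta_pos": [0,0,0.2],"spin": 0}
    - {"delta_pos": [0,0,0.15],"spin": 0.05}
    - {"delta_pos": [0,0,0],"spin": 0}
    - {"delta_pos": [0,0,0],"spin": 0}

```text
clock: 16.7
tool_pos: [447.2, 51.7, -0.1]
ee_rot: [2.586, 1.784, 0.0]
force: [0.2, 0.0, 0.9]
finger_gap: 0.348
grip_force: 0.0
```

Call:
drive_tool:
  rows:
    - {"delta_pos": [0,0,0],"spin": 0}
    - {"delta_pos": [0,0,0],"spin": 0}
    - {"delta_pos": [0,0,0],"spin": 0}
    - {"delta_pos": [0,0,0],"spin": 0}
    - {"delta_pos": [0,0,0],"spin": 0}
    - {"delta_pos": [0,0,0],"spin": 0}
    - {"delta_pos": [0,0,0],"spin": 0}
    - {"delta_pos": [0,0,0],"spin": 0}
  grip: 0.05

```text
clock: 17.7
tool_pos: [447.8, 51.7, 0.5]
ee_rot: [2.586, 1.783, 0.002]
force: [-1.7, 0.7, 10.4]
finger_gap: 0.154
grip_force: 59.4
```

Call:
drive_tool:
  rows:
    - {"delta_pos": [0,0,-0.3],"spin": 0}
    - {"delta_pos": [0,0,-0.7],"spin": 0}
    - {"delta_pos": [0,0,-1],"spin": 0}
    - {"delta_pos": [0,0,-2],"spin": 0}
    - {"delta_pos": [0,0,-2],"spin": 0}
    - {"delta_pos": [0,0,-1],"spin": 0}
    - {"delta_pos": [0,0,0],"spin": 0.187}
    - {"delta_pos": [0,0,0],"spin": 0.187}

```text
clock: 18.7
tool_pos: [447.1, 51.7, 70.0]
ee_rot: [2.877, 1.262, 0.0]
force: [-0.2, 0.7, -0.9]
finger_gap: 0.149
grip_force: 58.6
```

Run:
```python
from h import *
go(451.2,-143.6,47.6)
```

```text
18.7 pos [447.1  51.7  70. ] yawx 47.37 F [-0.2  0.7 -0.9] gap 0.149 gf 58.6 q6 2.27
delta tool cm [-14.09  13.53]
spin -0.004
```

Call:
drive_tool:
  rows:
    - {"delta_pos": [-3.09,2.93,0],"spin": 0}
    - {"delta_pos": [-3,2.9,0],"spin": 0}
    - {"delta_pos": [-3,2.9,0],"spin": 0}
    - {"delta_pos": [-3,2.9,0],"spin": 0}
    - {"delta_pos": [-2,1.9,0],"spin": 0}
    - {"delta_pos": [0,0,2],"spin": 0}
    - {"delta_pos": [0,0,2],"spin": 0}
    - {"delta_pos": [0,0,1],"spin": 0}

```text
clock: 19.7
tool_pos: [451.8, -143.4, 19.0]
ee_rot: [-2.872, -1.27, 0.001]
force: [0.8, 0.1, -1.1]
finger_gap: 0.154
grip_force: 58.7
```

Call:
drive_tool:
  rows:
    - {"delta_pos": [0,0,0],"spin": 0}
    - {"delta_pos": [0,0,0.3],"spin": 0}
    - {"delta_pos": [0,0,0.2],"spin": 0}
    - {"delta_pos": [0,0,0],"spin": 0}
    - {"delta_pos": [0,0,0],"spin": 0}
    - {"delta_pos": [0,0,0],"spin": 0}
    - {"delta_pos": [0,0,0],"spin": 0}
    - {"delta_pos": [0,0,0],"spin": 0}

```text
clock: 20.7
tool_pos: [452.4, -143.6, 14.8]
ee_rot: [2.873, 1.271, 0.0]
force: [0.4, -0.3, 0.0]
finger_gap: 0.154
grip_force: 58.6
```

Run:
```python
from h import *
go(451.2,-143.6,47.6)
```

```text
20.7 pos [ 452.4 -143.6   14.8] yawx 47.72 F [ 0.4 -0.3  0. ] gap 0.154 gf 58.6 q6 1.85
delta tool cm [-0.08 -0.09]
spin 0.002
```

Call:
drive_tool:
  rows:
    - {"delta_pos": [-0.08,-0.09,0],"spin": 0}
    - {"delta_pos": [0,0,0],"spin": 0}
    - {"delta_pos": [0,0,0],"spin": 0}
    - {"delta_pos": [0,0,0],"spin": 0}
    - {"delta_pos": [0,0,-0.5],"spin": 0}
    - {"delta_pos": [0,0,-2],"spin": 0}
    - {"delta_pos": [-1.5,1.5,-4],"spin": 0}
    - {"delta_pos": [-2.5,2.5,-4],"spin": 0}
  grip: 0.4

```text
clock: 21.7
tool_pos: [453.6, -199.9, 121.2]
ee_rot: [-2.872, -1.273, 0.0]
force: [0.4, -0.6, -0.5]
finger_gap: 0.401
grip_force: 0.0
```

Call:
drive_tool:
  rows:
    - {"delta_pos": [-2.5,2.5,-2],"spin": 0}
    - {"delta_pos": [0,0,0],"spin": 0}
    - {"delta_pos": [0,0,0],"spin": 0}
    - {"delta_pos": [0,0,0],"spin": 0}
    - {"delta_pos": [0,0,0],"spin": 0}
    - {"delta_pos": [0,0,0],"spin": 0}
    - {"delta_pos": [0,0,0],"spin": 0}
    - {"delta_pos": [0,0,0],"spin": 0}
  grip: 0.9

```text
clock: 22.7
tool_pos: [455.6, -235.4, 139.8]
ee_rot: [2.873, 1.271, 0.0]
force: [-0.6, 0.8, 0.3]
finger_gap: 0.899
grip_force: 0.0
```

Run:
```python
from h import *
go(440,200,0)
c=cam('wrist');u=proj(c,(471,-162,14)).astype(int);print(u)
x0,y0=max(u[0]-90,0),max(u[1]-90,0)
cv2.imwrite('pics/w8.png',cv2.resize(c['pixels'][y0:y0+180,x0:x0+180,::-1],None,fx=3,fy=3,interpolation=2))
```

```text
22.7 pos [ 455.6 -235.4  139.8] yawx 47.72 F [-0.6  0.8  0.3] gap 0.899 gf 0.0 q6 1.69
delta tool cm [ 31.16 -30.44]
spin 0.833
[210 108]
```

View pics/w8.png

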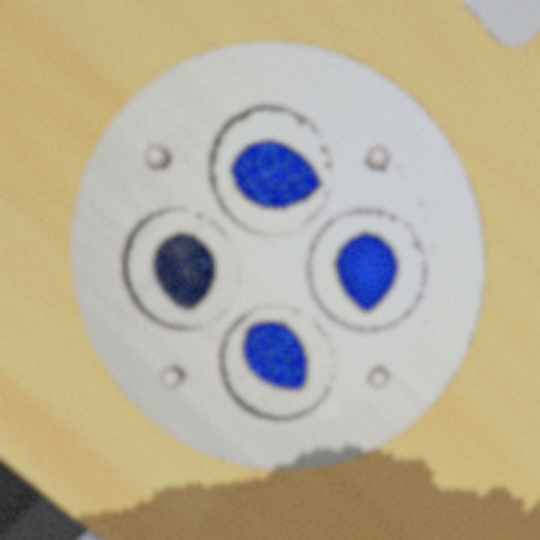

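All four stones are in their wells, domes up. The dark one is at (185,270) and the placed bright one at (367,270). That was my tenth picture, so the rest is numeric. Next is the cap.

Call:
drive_tool:
  rows:
    - {"delta_pos": [4.28,-3.79,-0.7],"spin": 0}
    - {"delta_pos": [4.28,-3.79,-0.7],"spin": 0}
    - {"delta_pos": [4.28,-3.79,-0.7],"spin": 0}
    - {"delta_pos": [4.28,-3.79,-0.7],"spin": 0}
    - {"delta_pos": [4.28,-3.79,-0.7],"spin": 0}
    - {"delta_pos": [4.28,-3.79,-0.7],"spin": 0}
    - {"delta_pos": [4.28,-3.79,-0.7],"spin": 0}
    - {"delta_pos": [4.28,-3.79,-0.7],"spin": 0}

```text
clock: 23.75
tool_pos: [461.5, 223.8, 196.2]
ee_rot: [2.873, 1.271, 0.001]
force: [1.9, -0.8, -0.1]
finger_gap: 0.899
grip_force: 0.0
```

Call:
drive_tool:
  rows:
    - {"delta_pos": [0,0,0],"spin": 0}
    - {"delta_pos": [0,0,0],"spin": 0}
    - {"delta_pos": [0,0,0],"spin": 0}
    - {"delta_pos": [0,0,0],"spin": 0}
    - {"delta_pos": [0,0,0],"spin": 0}
    - {"delta_pos": [0,0,0],"spin": 0}
    - {"delta_pos": [0,0,0],"spin": 0}
    - {"delta_pos": [0,0,0],"spin": 0}
  grip: 0.6

```text
clock: 24.75
tool_pos: [461.6, 221.9, 195.8]
ee_rot: [-2.873, -1.271, -0.0]
force: [0.3, -0.5, -0.4]
finger_gap: 0.6
grip_force: 0.0
```

Run:
```python
from h import *
st()
c=cam('wrist','w9.png');np.savez('w9',**c)
hsv=cv2.cvtColor(c['pixels'],cv2.COLOR_RGB2HSV)
u=proj(c,(502,266,24));print('exp',u)
m=((hsv[:,:,1]<60)&(hsv[:,:,2]>90)).astype(np.uint8)
for k in cv2.findContours(m,0,1)[0]:
    if cv2.contourArea(k)>4000:
        print(cv2.boundingRect(k))
        for z in(0,24):
            P=np.array([onz(c,p,z)[:2] for p in cv2.convexHull(k)[:,0].astype(float)],np.float32);print(z,cv2.fitEllipse(P))
# coarse grey sample of region
g=cv2.cvtColor(c['pixels'],cv2.COLOR_RGB2GRAY);i,j=int(u[1]),int(u[0])
for y in range(i-42,i+43,5):print(' '.join('%3d'%g[y,x] if 0<=y<384 and 0<=x<512 else ' --' for x in range(j-60,j+61,5)))
```

```text
24.75 pos [461.6 221.9 195.8] yawx 47.71 F [ 0.3 -0.5 -0.4] gap 0.6 gf 0.0 q6 2.61
exp [254.57111677 111.24220021]
(0, 91, 162, 198)
0 ((258.109375, 350.70123291015625), (163.23939514160156, 310.6555480957031), 3.4849512577056885)
24 ((276.14263916015625, 345.59381103515625), (151.66152954101562, 288.6221008300781), 3.4849531650543213)
(204, 48, 113, 116)
0 ((507.2966613769531, 263.3695068359375), (123.09300231933594, 123.41561126708984), 170.4228973388672)
24 ((507.6561584472656, 264.4561767578125), (114.36253356933594, 114.66226959228516), 170.42333984375)
(353, 20, 159, 310)
0 ((150.77398681640625, 415.5676574707031), (403.6065673828125, 961.2984008789062), 0.0)
24 ((176.41622924804688, 405.8626708984375), (374.9828796386719, 893.1275024414062), 0.0)
188 190 190 191 192 203 214 215 214 212 213 215 215 213 214 214 214 214 215 214 213 215 188 195 193
187 192 189 188 193 215 214 215 215 215 215 215 215 214 214 214 214 213 214 214 214 214 211 194 194
186 186 188 184 215 215 214 215 215 214 215 215 208 177 170 202 203 214 215 216 215 214 214 188 194
189 187 187 191 215 215 215 215 215 
[... 663 characters left out ...]

190 193 190 215 217 216 216 217 217 216 215 201 178 212 179 208 215 218 216 216 215 216 216 216 187
188 190 191 210 218 217 215 216 216 216 215 205 189 207 171 214 215 216 215 215 215 216 216 217 193
186 188 190 185 218 216 216 217 216 216 217 197 198 205 167 215 217 215 216 216 216 216 216 205 193
188 189 189 188 213 217 217 217 215 216 216 175 203 201 184 217 215 217 216 216 217 217 214 190 193
188 187 187 191 184 217 216 216 215 217 215 209 187 170 208 216 216 215 216 216 216 216 200 196 195
188 187 188 188 191 188 216 216 215 216 217 217 215 217 217 216 215 217 217 216 216 206 193 196 195
187 188 188 190 187 190 192 216 214 216 216 216 217 216 215 216 217 216 216 216 205 196 196 195 182
```

```bash
cat >> h.py <<'E'
def bar(c,cx,cy,rad=40):
    g=cv2.cvtColor(c['pixels'],cv2.COLOR_RGB2GRAY).astype(float)
    C=proj(c,(cx,cy,24));m=np.zeros(g.shape,np.uint8)
    poly=np.array([proj(c,(cx+rad*np.cos(a),cy+rad*np.sin(a),24)) for a in np.linspace(0,6.28,60)]).astype(np.int32)
    cv2.fillPoly(m,[poly],1);med=np.median(g[m>0]);m=((m>0)&(g<med-5)).astype(np.uint8)
    m=cv2.morphologyEx(m,cv2.MORPH_CLOSE,np.ones((9,9)))
    k=max(cv2.findContours(m,0,1)[0],key=cv2.contourArea)
    for z in(24,50):
        P=np.array([onz(c,p,z)[:2] for p in k[:,0].astype(float)],np.float32);b=cv2.minAreaRect(P)
        print('bar z',z,np.round(b[0],1),np.round(b[1],1),round(b[2],1))
    return k,med
E
python3 - <<'E'
from h import *
c=dict(np.load('w9.npz'));k,med=bar(c,507.6,264.4);print(med,cv2.contourArea(k),cv2.boundingRect(k))
go(507.6,264.4,48)
E
```

```text
bar z 24 [507.5 264.1] [64.5 22.8] 39.9
bar z 50 [507.9 265.3] [59.2 20.9] 39.9
215.0 1331.5 (245, 75, 31, 67)
24.8 pos [461.6 221.9 195.8] yawx 47.72 F [-0.1  0.  -0.6] gap 0.607 gf 0.0 q6 2.61
delta tool cm [6.24 0.55]
spin -0.005
```

Call:
drive_tool:
  rows:
    - {"delta_pos": [1.56,0.14,2.4],"spin": 0}
    - {"delta_pos": [1.56,0.14,2.4],"spin": 0}
    - {"delta_pos": [1.56,0.14,2.4],"spin": 0}
    - {"delta_pos": [1.56,0.13,2.3],"spin": 0}
    - {"delta_pos": [0,0,0],"spin": 0.134}
    - {"delta_pos": [0,0,0],"spin": 0}
    - {"delta_pos": [0,0,0],"spin": 0}
    - {"delta_pos": [0,0,0],"spin": 0}

```text
clock: 25.8
tool_pos: [507.8, 264.4, 101.2]
ee_rot: [-2.951, -1.078, -0.001]
force: [-0.4, 0.2, -0.5]
finger_gap: 0.597
grip_force: 0.0
```

Run:
```python
from h import *
c=cam('wrist');np.savez('w10',**c)
go(507.6,264.4,40)
k,med=bar(c,507.6,264.4,38);print(med,cv2.contourArea(k),cv2.boundingRect(k),proj(c,(507.6,264.4,50)))
# edge-line check of bar: long segments near the bar
g=cv2.cvtColor(c['pixels'],cv2.COLOR_RGB2GRAY);x,y,w,h=cv2.boundingRect(k)
L=cv2.createLineSegmentDetector().detect(g[max(y-10,0):y+h+10,x-10:x+w+10])[0][:,0]
for l in L:
    n=np.hypot(l[2]-l[0],l[3]-l[1])
    if n>25:
        a=l[:2]+[x-10,max(y-10,0)];b=l[2:]+[x-10,max(y-10,0)];A=onz(c,a,50);B=onz(c,b,50)
        d=B-A;nv=np.array([-np.sin(np.radians(40)),np.cos(np.radians(40))]);print(a,b,'ang50',round(np.degrees(np.arctan2(d[1],d[0]))%180,1),'off',round(((A+B)/2-[507.6,264.4,50])[:2]@nv,1),round(((onz(c,a,24)+onz(c,b,24))/2-[507.6,264.4,24])[:2]@nv,1))
```

```text
25.85 pos [507.8 264.4 101.2] yawx 40.1 F [-0.6 -0.5  0.5] gap 0.6 gf 0.0 q6 2.79
delta tool cm [-0.01 -0.02]
spin 0.002
bar z 24 [495.6 262.1] [62.1 55.6] 69.6
bar z 50 [503.8 268.2] [54.7 49. ] 69.6
149.0 2936.5 (205, 164, 87, 78) [254.26831549 209.69594255]
[244.09714127 239.62051392] [243.83750534 183.37171173] ang50 39.9 off 7.1 8.0
[264.87200928 192.11139679] [263.99113464 240.86806488] ang50 39.8 off -7.1 -8.1
[260.15878296 219.61053467] [260.973526   193.34703445] ang50 38.9 off -4.3 -5.0
[247.69855499 189.62075043] [247.94376755 237.12593842] ang50 40.1 off 4.5 5.0
```

Call:
drive_tool:
  rows:
    - {"delta_pos": [0,0,2],"spin": 0}
    - {"delta_pos": [0,0,2],"spin": 0}
    - {"delta_pos": [0,0,1.5],"spin": 0}
    - {"delta_pos": [0,0,1],"spin": 0}
    - {"delta_pos": [0,0,0.7],"spin": 0}
    - {"delta_pos": [0,0,0],"spin": 0}
    - {"delta_pos": [0,0,0],"spin": 0}
    - {"delta_pos": [0,0,0],"spin": 0}

```text
clock: 26.85
tool_pos: [508.0, 264.5, 29.3]
ee_rot: [2.952, 1.076, 0.001]
force: [-0.1, -0.0, 0.0]
finger_gap: 0.601
grip_force: 0.0
```

Call:
drive_tool:
  rows:
    - {"delta_pos": [0,0,0],"spin": 0}
    - {"delta_pos": [0,0,0],"spin": 0}
    - {"delta_pos": [0,0,0],"spin": 0}
    - {"delta_pos": [0,0,0],"spin": 0}
    - {"delta_pos": [0,0,0],"spin": 0}
    - {"delta_pos": [0,0,0],"spin": 0}
    - {"delta_pos": [0,0,0],"spin": 0}
    - {"delta_pos": [0,0,0],"spin": 0}
  grip: 0.0

```text
clock: 27.85
tool_pos: [507.9, 264.4, 29.1]
ee_rot: [2.952, 1.075, 0.001]
force: [-0.9, -0.7, 5.3]
finger_gap: 0.146
grip_force: 59.6
```

Run:
```python
from h import *
st()
```

```text
27.85 pos [507.9 264.4  29.1] yawx 40.04 F [-0.9 -0.7  5.3] gap 0.146 gf 59.6 q6 2.8
```

Call:
drive_tool:
  rows:
    - {"delta_pos": [0,0,-0.2],"spin": 0}
    - {"delta_pos": [0,0,-0.5],"spin": 0}
    - {"delta_pos": [0,0,-1],"spin": 0}
    - {"delta_pos": [0,0,-1.5],"spin": 0}
    - {"delta_pos": [0,0,-1.5],"spin": 0}
    - {"delta_pos": [0,0,-1.5],"spin": 0}
    - {"delta_pos": [0,0,-1],"spin": 0}
    - {"delta_pos": [0,0,-0.5],"spin": 0}

```text
clock: 28.85
tool_pos: [507.9, 264.5, 106.6]
ee_rot: [2.952, 1.075, 0.001]
force: [-0.0, -0.3, -4.1]
finger_gap: 0.152
grip_force: 58.5
```

Run:
```python
from h import *
go(471.1,-161.8,2.6)
a=cam('top');T=a
```

```text
28.85 pos [507.9 264.5 106.6] yawx 40.04 F [-0.  -0.3 -4.1] gap 0.152 gf 58.5 q6 2.8
delta tool cm [-30.24  30.26]
spin 0.653
```

Call:
drive_tool:
  rows:
    - {"delta_pos": [-1.5,1.5,0],"spin": 0}
    - {"delta_pos": [-2.5,2.5,0],"spin": 0}
    - {"delta_pos": [-3.2,3.2,0],"spin": 0}
    - {"delta_pos": [-3.2,3.2,0],"spin": 0}
    - {"delta_pos": [-3.2,3.2,0],"spin": 0}
    - {"delta_pos": [-3.2,3.2,0],"spin": 0}
    - {"delta_pos": [-3.2,3.2,0],"spin": 0}
    - {"delta_pos": [-3.2,3.2,0],"spin": 0}

```text
clock: 29.9
tool_pos: [478.1, -64.5, 105.4]
ee_rot: [-2.952, -1.075, 0.001]
force: [1.0, -1.0, -3.1]
finger_gap: 0.148
grip_force: 58.7
```

Call:
drive_tool:
  rows:
    - {"delta_pos": [-3,3,0],"spin": 0}
    - {"delta_pos": [-2.2,2.2,0],"spin": 0}
    - {"delta_pos": [-1.3,1.3,0],"spin": 0}
    - {"delta_pos": [-0.54,0.56,0],"spin": 0.1}
    - {"delta_pos": [0,0,0],"spin": 0.14}
    - {"delta_pos": [0,0,0],"spin": 0.15}
    - {"delta_pos": [0,0,0],"spin": 0.15}
    - {"delta_pos": [0,0,0],"spin": 0.11}

```text
clock: 30.9
tool_pos: [470.3, -161.4, 105.5]
ee_rot: [-3.14, -0.071, 0.001]
force: [0.6, 0.5, -3.2]
finger_gap: 0.153
grip_force: 58.7
```

Call:
drive_tool:
  rows:
    - {"delta_pos": [0,0,0],"spin": 0}
    - {"delta_pos": [0,0,0.8],"spin": 0}
    - {"delta_pos": [0,0,1],"spin": 0}
    - {"delta_pos": [0,0,0.8],"spin": 0}
    - {"delta_pos": [0,0,0],"spin": 0}
    - {"delta_pos": [0,0,0],"spin": 0}
    - {"delta_pos": [0,0,0],"spin": 0}
    - {"delta_pos": [0,0,0],"spin": 0}

```text
clock: 31.9
tool_pos: [471.0, -162.0, 80.0]
ee_rot: [3.14, 0.077, 0.001]
force: [-0.5, 0.0, -4.1]
finger_gap: 0.148
grip_force: 58.6
```

Run:
```python
from h import *
go(471.1,-161.8,2.6)
c=cam('wrist');np.savez('w11',**c);px=c['pixels']
cx,cy=r.read_state()['tool_pos'][:2];h=r.read_state()['tool_pos'][2]-29.1
hsv=cv2.cvtColor(px,cv2.COLOR_RGB2HSV);m=((hsv[:,:,1]<60)&(hsv[:,:,2]>150)).astype(np.uint8)
# where top-front rim of cap (z=h+24) is expected vs foot of carrier
print('rim',[proj(c,(cx+57.5*np.cos(a),cy+57.5*np.sin(a),h+24)).round(0) for a in(0,.6,-.6)],'foot',[proj(c,(471.1+62*np.cos(a),-161.8+62*np.sin(a),5)).round(0) for a in(0,.6,-.6)])
u=proj(c,(cx+57.5,cy,h+24)).astype(int)
print(px[u[1]-40:u[1]+30:2,u[0]].tolist())
g=cv2.cvtColor(px,cv2.COLOR_RGB2GRAY);x0=200;y0=140
L=cv2.createLineSegmentDetector().detect(g[y0:300,x0:310])[0][:,0]
for l in L:
    if np.hypot(l[2]-l[0],l[3]-l[1])>20:
        A=onz(c,l[:2]+[x0,y0],h+50);B=onz(c,l[2:]+[x0,y0],h+50);d=B-A
        print(l+np.array([x0,y0,x0,y0]),round(np.degrees(np.arctan2(d[1],d[0]))%180,1),np.round((A+B)[:2]/2-[cx,cy],1))
```

```text
31.9 pos [ 471. -162.   80.] yawx 2.8 F [-0.5  0.  -4.1] gap 0.148 gf 58.6 q6 2.61
delta tool cm [ 0.01 -0.02]
spin 0.003
rim [array([260., 134.]), array([194., 151.]), array([324., 157.])] foot [array([258., 115.]), array([209., 128.]), array([306., 133.])]
[[186, 168, 118], [186, 167, 118], [187, 168, 117], [186, 168, 116], [186, 168, 117], [185, 166, 115], [188, 168, 116], [183, 165, 111], [187, 168, 120], [185, 165, 112], [182, 162, 116], [165, 163, 153], [184, 187, 189], [187, 189, 189], [185, 188, 186], [187, 187, 186], [186, 190, 189], [188, 189, 184], [162, 162, 158], [92, 88, 89], [93, 87, 87], [158, 148, 149], [166, 159, 159], [178, 177, 180], [185, 188, 194], [186, 190, 195], [187, 188, 195], [186, 189, 196], [183, 186, 193], [186, 189, 195], [186, 189, 195], [186, 188, 195], [186, 188, 195], [184, 187, 194], [185, 187, 193]]
[293.91313171 241.99759674 300.7511673  267.75971985] 18.5 [  6.6 -19.3]
[206.54533052 267.70697784 213.28258896 242.2474823 ] 167.3 [ 4.5 20.7]
[271.08934784 235.60277557 272.88005066 273.01707458] 6.4 [ 6.2 -7.7]
[234.34223175 271.87350464 236.05180359 234.33750916] 179.5 [6.  9.1]
[266.67614746 298.15292358 267.52572632 228.14806366] 3.0 [ 0.9 -5.8]
[239.85760117 229.3839035  240.65567398 298.15365601] 2.7 [-0.   6.6]
[309.77629089 150.30125618 284.38766479 140.00999431] 71.1 [ 56.8 -14.5]
[226.46947098 139.45858496 199.17304718 148.94878483] 111.8 [55.5 19.8]
[268.19403076 206.77047729 269.78459167 226.84254456] 7.9 [24.7 -5.1]
[202.56798148 231.25444794 224.97032928 211.1456604 ] 136.0 [21.4 19.1]
[225.43273544 241.59435272 221.12298012 263.7421875 ] 171.3 [ 6.  14.6]
[286.43908691 264.72119904 281.70227051 241.65378571] 14.9 [  7.2 -13.2]
[235.60495758 185.60338974 270.63565826 185.05126953] 93.8 [38.8  2.5]
[270.62604523 188.53974533 238.1231041  188.62149429] 93.0 [37.4  1.9]
```

Call:
drive_tool:
  rows:
    - {"delta_pos": [0,-0.02,0.6],"spin": 0.003}
    - {"delta_pos": [0,0,0.8],"spin": 0}
    - {"delta_pos": [0,0,0.8],"spin": 0}
    - {"delta_pos": [0,0,0.6],"spin": 0}
    - {"delta_pos": [0,0,0.2],"spin": 0}
    - {"delta_pos": [0,0,0.2],"spin": 0}
    - {"delta_pos": [0,0,0.2],"spin": 0}
    - {"delta_pos": [0,0,0],"spin": 0}

```text
clock: 32.95
tool_pos: [470.8, -161.6, 45.8]
ee_rot: [3.141, 0.072, 0.0]
force: [0.1, 0.3, -3.0]
finger_gap: 0.147
grip_force: 58.7
```

Call:
drive_tool:
  rows:
    - {"delta_pos": [0,0,0.15],"spin": 0}
    - {"delta_pos": [0,0,0.15],"spin": 0}
    - {"delta_pos": [0,0,0.1],"spin": 0}
    - {"delta_pos": [0,0,0.1],"spin": 0}
    - {"delta_pos": [0,0,0.1],"spin": 0}
    - {"delta_pos": [0,0,0],"spin": 0}
    - {"delta_pos": [0,0,0],"spin": 0}
    - {"delta_pos": [0,0,0],"spin": 0}

```text
clock: 33.95
tool_pos: [470.8, -161.7, 39.8]
ee_rot: [3.141, 0.072, 0.0]
force: [0.7, 0.3, -3.4]
finger_gap: 0.151
grip_force: 58.7
```

```bash
cat >> h.py <<'E'
def avgF(n=12):
    F=[]
    for _ in range(n): r.read_camera('top');F.append(r.read_state()['force'])
    print('F',np.mean(F,0).round(2),'sd',np.std(F,0).round(2))
E
python3 -c "
from h import *
avgF();st()"
```

```text
F [ 0.23 -0.04 -3.26] sd [0.54 0.48 0.61]
34.55 pos [ 470.8 -161.6   39.8] yawx 2.62 F [-0.5  0.  -2.6] gap 0.151 gf 58.7 q6 2.62
```

Call:
drive_tool:
  rows:
    - {"delta_pos": [0,0,0.1],"spin": 0}
    - {"delta_pos": [0,0,0.1],"spin": 0}
    - {"delta_pos": [0,0,0.1],"spin": 0}
    - {"delta_pos": [0,0,0.1],"spin": 0}
    - {"delta_pos": [0,0,0],"spin": 0}
    - {"delta_pos": [0,0,0],"spin": 0}
    - {"delta_pos": [0,0,0],"spin": 0}
    - {"delta_pos": [0,0,0],"spin": 0}

```text
clock: 35.55
tool_pos: [470.8, -161.7, 35.8]
ee_rot: [3.141, 0.072, 0.0]
force: [1.0, 0.3, -2.6]
finger_gap: 0.151
grip_force: 58.8
```

```bash
python3 -c "
from h import *
avgF();st()"
```

```text
F [-0.07 -0.1  -2.63] sd [0.37 0.53 0.52]
36.15 pos [ 470.8 -161.7   35.8] yawx 2.62 F [-0.7 -0.2 -1.7] gap 0.153 gf 58.8 q6 2.62
```

Call:
drive_tool:
  rows:
    - {"delta_pos": [0,0,0.1],"spin": 0}
    - {"delta_pos": [0,0,0.05],"spin": 0}
    - {"delta_pos": [0,0,0.05],"spin": 0}
    - {"delta_pos": [0,0,0],"spin": 0}
    - {"delta_pos": [0,0,0],"spin": 0}
    - {"delta_pos": [0,0,0],"spin": 0}
    - {"delta_pos": [0,0,0],"spin": 0}
    - {"delta_pos": [0,0,0],"spin": 0}

```text
clock: 37.15
tool_pos: [470.7, -161.6, 34.1]
ee_rot: [3.141, 0.072, 0.0]
force: [-2.0, 1.1, 5.2]
finger_gap: 0.152
grip_force: 59.9
```

Call:
drive_tool:
  rows:
    - {"delta_pos": [0,0,-0.05],"spin": -0.035}
    - {"delta_pos": [0,0,0],"spin": -0.12}
    - {"delta_pos": [0,0,0],"spin": -0.12}
    - {"delta_pos": [0,0,0],"spin": -0.12}
    - {"delta_pos": [0,0,0],"spin": -0.12}
    - {"delta_pos": [0,0,0],"spin": -0.12}
    - {"delta_pos": [0,0,0],"spin": -0.1}
    - {"delta_pos": [0,0,0],"spin": -0.05}

```text
clock: 38.15
tool_pos: [470.9, -161.7, 34.2]
ee_rot: [2.872, 1.273, 0.0]
force: [-0.2, 0.2, -2.2]
finger_gap: 0.152
grip_force: 58.9
```

Call:
drive_tool:
  rows:
    - {"delta_pos": [0,0,0],"spin": 0}
    - {"delta_pos": [0,0,0],"spin": 0}
    - {"delta_pos": [0,0,-0.1],"spin": 0}
    - {"delta_pos": [0,0,-0.1],"spin": 0}
    - {"delta_pos": [0,0,-0.2],"spin": 0}
    - {"delta_pos": [0,0,-0.2],"spin": 0}
    - {"delta_pos": [0,0,-0.2],"spin": 0}
    - {"delta_pos": [0,0,0],"spin": 0}

```text
clock: 39.15
tool_pos: [470.9, -161.7, 42.5]
ee_rot: [2.874, 1.268, 0.0]
force: [-0.4, 0.3, -3.4]
finger_gap: 0.147
grip_force: 58.9
```

```bash
python3 -c "
from h import *
avgF();st()"
```

```text
F [-0.12 -0.14 -2.86] sd [0.52 0.39 0.45]
39.75 pos [ 470.8 -161.7   42.3] yawx 47.6 F [ 0.3  0.4 -2.1] gap 0.146 gf 58.9 q6 1.83
```

```bash
python3 -c "
from h import *
avgF(24)"
```

```text
F [ 0.15 -0.14 -2.59] sd [0.61 0.39 0.51]
```

Call:
drive_tool:
  rows:
    - {"delta_pos": [0,0,-0.3],"spin": 0}
    - {"delta_pos": [0,0,-0.5],"spin": 0}
    - {"delta_pos": [0,0,-0.8],"spin": 0}
    - {"delta_pos": [0,0,-1.2],"spin": 0}
    - {"delta_pos": [0,0,-1.5],"spin": 0}
    - {"delta_pos": [0,0,-1.2],"spin": 0}
    - {"delta_pos": [0,0,-0.8],"spin": 0}
    - {"delta_pos": [0,0,-0.2],"spin": 0}

```text
clock: 41.95
tool_pos: [471.1, -161.8, 107.9]
ee_rot: [2.874, 1.268, 0.001]
force: [-0.8, -0.5, -2.0]
finger_gap: 0.152
grip_force: 58.9
```

```bash
python3 -c "
from h import *
avgF(24);st()"
```

```text
F [ 0.05 -0.08 -2.83] sd [0.42 0.52 0.54]
43.15 pos [ 470.8 -161.7  107.3] yawx 47.6 F [-0.   0.9 -3.7] gap 0.148 gf 58.9 q6 1.83
```

Call:
drive_tool:
  rows:
    - {"delta_pos": [0,0,-0.6],"spin": 0}
    - {"delta_pos": [0,0,-1.2],"spin": 0}
    - {"delta_pos": [0.6,-0.6,-1.5],"spin": 0}
    - {"delta_pos": [1.5,-1.4,-1.5],"spin": 0}
    - {"delta_pos": [2.4,-2.2,-1.5],"spin": 0}
    - {"delta_pos": [2.4,-2.2,-1],"spin": 0}
    - {"delta_pos": [1.5,-1.4,-0.5],"spin": 0}
    - {"delta_pos": [0.6,-0.6,0],"spin": 0}

```text
clock: 44.15
tool_pos: [469.7, -37.4, 186.5]
ee_rot: [2.873, 1.27, 0.002]
force: [-0.3, 0.0, -2.1]
finger_gap: 0.152
grip_force: 58.9
```

Call:
drive_tool:
  rows:
    - {"delta_pos": [0,0,0],"spin": 0}
    - {"delta_pos": [0,0,0],"spin": 0}
    - {"delta_pos": [0,0,0],"spin": 0}
    - {"delta_pos": [0,0,0],"spin": 0}
    - {"delta_pos": [0,0,0],"spin": 0}
    - {"delta_pos": [0,0,0],"spin": 0}
    - {"delta_pos": [0,0,0],"spin": 0}
    - {"delta_pos": [0,0,0],"spin": 0}

```text
clock: 45.15
tool_pos: [469.5, -38.5, 185.3]
ee_rot: [2.874, 1.268, 0.0]
force: [0.4, -0.2, -2.5]
finger_gap: 0.146
grip_force: 58.9
```

```bash
python3 -c "
from h import *
st()
for n in ('scene','top'):
    c=cam(n);u=proj(c,(471.1,-161.8,18)).round().astype(int);print(n,u)
    px=c['pixels'].astype(int);B=px[:,:,2]-px[:,:,0];g=px.mean(2).astype(int)
    y,x=u[1],u[0];print('blue',(B[y-18:y+19,x-24:x+25]>25).sum())
    for j in range(y-17,y+18,2 if n=='scene' else 2):print(' '.join('%3d'%v for v in g[j,x-26:x+27:2]))
"
```

```text
45.15 pos [469.5 -38.5 185.3] yawx 47.6 F [ 0.4 -0.2 -2.5] gap 0.146 gf 58.9 q6 2.07
scene [329 158]
blue 0
142 129 138 144 143 139 141 139 140 137 137 136 133 133 168 197 194 193 195 195 192 193 194 192 189 173 145
200 137 141 143 139 138 139 140 137 140 137 134 134 131 174 194 194 196 194 192 195 194 192 191 193 194 189
229 177 137 140 139 138 140 137 136 136 137 137 132 120 181 193 195 194 195 195 192 191 191 192 193 192 188
230 228 175 138 141 139 138 138 138 137 140 137 121 108 193 196 193 194 194 191 190 190 191 195 193 192 187
230 228 229 179 140 139 137 138 138 138 133 114  91 124 198 201 194 197 189 188 190 191 193 194 192 192 188
156 187 211 215 153 136 132 132 124 111  95  83  84 164 184 196 178 185 193 192 190 193 195 194 194 190 187
 84  88  98 114 106 101  93  90  90  85  84  89 125 182 179 174 179 179 199 202 195 195 194 194 193 191 190
 89  86  88  97  97  89  85  88  88  88 111 164 175 190 176 185 182 175 183 200 201 197 196 192 190 190 189
142 116 100  95  99  97 102 108 129 162 173 184 192 206 201 183 185 173 185 201 200 203 193 189 190 188 191
195 194 187 184 185 
[... 2216 characters left out ...]
  76  82  74  67  62  63  61  62  63  65  59  15  54
 12  20  25  13  62  75  73  74  71  62  68  66  73  73  77  82  74  72  67  66  62  59  63  65  38  13  58
 10  25  11   9  77  85  83  81  76  55  62  70  71  75  83  83  78  72  71  68  62  63  65  63  60  51  62
 16  12  12  20  89  92  90  89  77  54  58  72  70  77  78  84  77  72  70  70  63  63  64  62  61  33  67
 15  15  13  36  91  90  90  94  73  47  50  52  56  59  66  70  74  70  71  67  60  65  65  61  60  15  64
 13  13  15  55  81  82  87  87  62  49  49  51  54  56  56  58  59  61  61  61  60  62  63  62  55  15  65
 11  13  10  66  72  76  75  80  50  45  48  51  53  56  56  58  59  56  57  57  55  50  59  59  48  32  71
```

```bash
python3 -c "
from h import *
c=cam('scene');T=np.array(c['pose']);g=c['pixels'].mean(2)
d=T[:2,3]-[471.1,-161.8];d/=np.linalg.norm(d)
for nm,R_,zs in(('lid',46,(14,18,21.5,25.5)),('drum',46,(5,)),('foot',62,(0,5,))):
    for z in zs:print(nm,z,'near',proj(c,(471.1+R_*d[0],-161.8+R_*d[1],z)).round(1),'far',proj(c,(471.1-R_*d[0],-161.8-R_*d[1],z)).round(1))
u=proj(c,(471.1+46*d[0],-161.8+46*d[1],5)).round().astype(int)
print([(int(y),int(g[y,u[0]])) for y in range(u[1]-22,u[1]+14)])
"
```

```text
lid 14 near [326.8 168.6] far [330.4 149.3]
lid 18 near [326.9 167.7] far [330.5 148.4]
lid 21.5 near [327.1 166.9] far [330.7 147.6]
lid 25.5 near [327.2 166. ] far [330.9 146.7]
drum 5 near [326.4 170.7] far [330.  151.3]
foot 0 near [325.5 175.3] far [330.4 149.3]
foot 5 near [325.7 174.2] far [330.6 148.1]
[(149, 100), (150, 84), (151, 78), (152, 84), (153, 106), (154, 142), (155, 171), (156, 189), (157, 192), (158, 185), (159, 177), (160, 182), (161, 190), (162, 183), (163, 174), (164, 175), (165, 184), (166, 193), (167, 194), (168, 150), (169, 90), (170, 95), (171, 160), (172, 203), (173, 202), (174, 168), (175, 114), (176, 108), (177, 114), (178, 117), (179, 114), (180, 118), (181, 117), (182, 120), (183, 121), (184, 122)]
```

```bash
python3 -c "
from h import *
st();print(r.sign_off())"
```

```text
45.3 pos [469.5 -38.5 185.3] yawx 47.61 F [-0.3  0.5 -2.6] gap 0.15 gf 58.9 q6 2.07
the job is handed in; nothing more can be done
None
```

I handed the job in at 45.3 s of 69 s: both loose stones were seen in their wells, the inner lid reads as seated on the pins (by wrist force and the scene camera), and the cap came off alone and is held level about 15 cm above the bench.

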